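# Slide the vial past two slots and push it into the third

## Task

On the trolley stands a grey vial rack with six slots in a row behind a narrow ledge; one end of the row carries a blue cap and the green-capped vial stands on the ledge in front of that cap. With a fingertip, push the vial along the ledge past the first and second slots, counting every slot, full or empty, from the blue end; then push it into the third slot, fully home against the back and standing upright. Never lift it, put it in no other slot, and leave the other vials, the battery and the spray bottle where they are.

Things in the scene. Friction and masses are not known exactly. Their poses are not given: they have to be found in the camera images.
- rack: Grey vial rack, fixed, 66 x 336 x 46 mm, yaw up to 0.2 rad. Origin on its underside at mid length; x to the back, y along the row, z up. Six slots 34 mm wide, centred at y = +-21, +-63, +-105 mm, floors at z = 6 mm, between seven black dividers 8 mm thick with tops at z = 36 mm. Closed end blocks 36 mm high, to y = +-168 mm, each with a cap on top. Two slots hold other vials.
- ledge_mid (a point): Middle of the ledge's top: x = -22, y = 0, z = 6 mm in the rack's frame. The ledge is a level channel 30 mm wide (x = -37 to -7 mm) and 336 mm long, open at both ends. In front a kerb (x = -41 to -37 mm, top at z = 12 mm); behind it the round noses of the dividers, which end at x = -7 mm, and the openings of the slots.
- back_mid (a point): Point at y = 0 on the inner face of the back wall, at its top edge: x = +20, z = 46 mm in the rack's frame. The slots are 27 mm deep from the noses to this wall; a 25 mm vial that is home has its axis at x = +7.5 mm, its front 2 mm behind the noses.
- blue_cap: Blue cap on the end block from which the slots are counted, 24 x 34 x 14 mm (its top is 50 mm above the rack's underside). It is at either end of the rack: y = +147 or -147 mm in the rack's frame, x = +7.5 mm. Origin at the centre of its underside. From it to the centres of the first, second and third slot is 42, 84 and 126 mm along the row.
- white_cap: The same cap in white, on the other end of the rack.
- vial_mid (a point): Middle (half-way up, on the axis) of the green-capped vial: clear glass, round, 25 mm in diameter up to 47 mm, 16 mm cap above, 56 mm high in all, about 25 g, loose. This point is 28 mm above the vial's foot, z along the vial's axis. At the start the vial stands on the ledge in front of the blue cap.
- grey_vial: Vial with a pale grey cap, 25 mm in diameter, 56 mm high, loose in the second slot from one end. Origin under its foot. Leave it.
- brown_vial: Brown vial with a red cap, 21 mm in diameter, 48 mm high, loose in the second slot from the other end. Origin under its foot. Leave it.
- red_battery: Red battery standing on the trolley top in front of the right end of the rack, 15 mm in diameter, 50 mm high, loose. Origin under its foot. Leave it.
- spray: White spray bottle standing at the far left of the trolley top, 45 mm in diameter, 206 mm high, loose. Origin under its foot. Leave it.
Mind the look-alikes: they are no part of the job. What is shaped like the part that bears vial_mid but purple is not meant.

How it is judged:
By the outcome, as a careful person would: the job done as asked, in the order asked, and still so for the second after the job is handed in, with the robot touching nothing.
It also fails if it takes over 51 s, if anything falls off the work surface, if the arm or the gripper's body presses on something with over 40 N, if the wrist force passes 120 N, or if a joint passes its speed limit or range.

## Robot

A 7-joint arm with a two-finger parallel gripper is mounted at the origin on a cart in front of the work surface, level with it; the furniture and walls round the work are solid. World frame = base frame: x ahead of the robot, y to its left, z up, the work surface at z = 0. Lengths are in m, angles in rad, forces in N, time in s.
With the tool pointing down it reaches from about 0.4 to 0.9 m from the base axis. Payload 5.6 kg.
Tool frame: the origin (TCP) lies midway between the tips of the shut fingers; the grasp point (between the pads) lies 19 mm behind it; z points along the fingers, y is the line along which they close (so a half turn about z gives the same grasp; the last joint's range is limited). The gripper opens to 92 mm and grips with 3 to 60 N. Pads are 20 mm wide; open, the fingers measure 128 mm over their backs; the gripper's body (75 mm by 189 mm) begins 69 mm behind the grasp point.
Start: joints at [-1.303, 0.468, -0.012, 1.603, 0.006, 1.071, -0.056], TCP at [0.199, 0.619, 0.215] pointing down, gripper open.
Joint ranges: [-2.53, 2.53], [-0.31, 2.02], [-1.57, 1.55], [0.28, 2.44], [-1.29, 4.43], [0.15, 1.84], [-2.92, 2.92]. Speed limits (rad/s): [2.57, 2.57, 3.14, 3.14, 3.14, 3.14, 3.14].

## Interface

Orientations are given as a 3x3 rotation matrix whose columns are the frame's x, y, z axes.
In Python, from station import env, effector, solver, viewer, workorder, search_frame, tip_of gives the robot as it stands. Calls block until the motion is done:
- env.reach(position, orientation): joint-space move of the TCP to a pose.
- env.movel(position, frame=None, rate=0.15): straight line of the TCP; frame=None keeps the orientation; rate is the mean speed in m/s.
- env.goto_joints(angles): joint-space move.
- effector.release() and effector.grasp(squeeze=None): open the fingers fully, or close them until they stop; squeeze is the grip in N (None keeps the last).
- env.pause(seconds).
- solver.inverse_kinematics(position, orientation): joint angles nearest the present ones, or None.
- env.sense(): the state.
- viewer.read_camera(name): name is "scene" or "top"; returns (picture, depth): 384x512x3 uint8, red, green, blue; 384x512 float32, m along the optical axis (not along the pixel's ray), 0 where there is no reading.
- viewer.camera_info(name): a dict with "intrinsics" (3x3 intrinsics, pixels), "eye" and "rotation" of the camera in the world. Camera axes: x right, y up, looking along -z (the intrinsics and any distortion apply to the point x, -y, -z); pixel columns grow to the right and rows downward; lengths in m; the calibration is good to about 2 mm. A picture is of the moment at which its call begins. camera_info takes no time and is no camera call.
A pose or a line that the arm cannot do raises env.PlanningError and nothing moves.
- workorder.finish_job(): hands the job in; it is judged then, once.
Trained networks look in the newest picture that a camera, given by its name, has taken for a name from the list of things; names that differ only in an ending like _2 or _b are one class to them, and where a whole thing is asked for, a point or a joint stands for the part that bears it (a point fixed in the world has none). Each returns a list of dicts, best first, with "score" (0 to 1); they miss things now and then, are a little off and sometimes report something else, mostly with a low value. They report only what shows in the picture. A call takes as long as a camera call. They do not tell look-alikes from the thing itself.
- search_frame(camera, name): "at" ([x, y, z] in m, in world coordinates, good to about 4 mm: the middle of the surface that is visible of it).
- tip_of(camera, name): "at" ([x, y, z] in m, in world coordinates, good to about 4 mm: a listed point, or the origin of a listed thing).
The state is a dict: "t": time; "joint_positions": joint angles; "joint_velocities": joint speeds; "tau": joint torques, N m; "ee_pos": TCP position; "tcp_rot": TCP orientation; "wrist_force": force on the tool from outside, world axes, zero at the start; "moment": the same for the moment, N m; "gripper_width": finger opening in m; "grasp_force": force on a finger pad.
Only numpy, scipy, OpenCV 4.12 (cv2) and the standard library are available. Lean on these libraries where they do the work, as an engineer would, in place of code of your own. Each camera call takes 0.05 s, during which the arm holds its last target. There are 200 camera calls.

## Working session

There is one attempt and no reset: what is moved stays moved. The work goes in short steps, each a Python script; the robot and the scene stay as the last script left them, time stands still between calls to the robot, and variables do not carry over. Pictures are saved under pics/ and viewed, at most 10 in all, crops included, and the job is handed in when it is done.

```bash
mkdir -p pics
python3 - <<'E'
from station import env,viewer,search_frame,tip_of
import cv2,numpy as np
for c in("scene","top"):
    p,d=viewer.read_camera(c); cv2.imwrite(f"pics/{c}0.png",p[:,:,::-1]); np.save(f"{c}0.npy",d)
    i=viewer.camera_info(c); print(c,np.round(i["eye"],3),np.round(i["rotation"],3).tolist(),np.round(i["intrinsics"],1).tolist(),[k for k in i])
    for n in("rack","ledge_mid","back_mid","blue_cap","white_cap","vial_mid","grey_vial","brown_vial","red_battery","spray"):
        print(n,[(np.round(r["at"],3).tolist(),round(r["score"],2)) for r in tip_of(c,n)[:3]])
s=env.sense();print(s["t"],s["ee_pos"],s["tcp_rot"])
E
```

```text
scene [ 0.09  -0.76   0.639] [[0.886, 0.263, -0.381], [-0.462, 0.466, -0.754], [-0.021, 0.845, 0.535]] [[404.9, 0.0, 264.7], [0.0, 404.9, 191.3], [0.0, 0.0, 1.0]] ['intrinsics', 'eye', 'rotation']
rack [([0.508, 0.037, -0.0], 0.7)]
ledge_mid [([0.486, 0.034, 0.006], 0.93)]
back_mid [([0.527, 0.034, 0.045], 0.8)]
blue_cap [([0.509, -0.108, 0.038], 0.57)]
white_cap [([0.48, -0.103, 0.034], 0.63), ([0.512, 0.179, 0.032], 0.55)]
vial_mid [([0.405, -0.152, 0.027], 0.79), ([0.482, -0.105, 0.033], 0.6), ([0.403, -0.093, 0.03], 0.54)]
grey_vial [([0.511, 0.097, 0.007], 0.46)]
brown_vial [([0.509, -0.03, 0.007], 0.57)]
red_battery [([0.384, -0.295, 0.002], 0.59)]
spray [([0.657, 0.373, -0.003], 0.87)]
top [0.27  0.053 1.371] [[-0.012, 0.983, -0.184], [-1.0, -0.009, 0.018], [0.016, 0.184, 0.983]] [[458.6, 0.0, 257.6], [0.0, 458.6, 196.9], [0.0, 0.0, 1.0]] ['intrinsics', 'eye', 'rotation']
rack [([0.508, 0.034, -0.001], 0.73)]
ledge_mid [([0.484, 0.031, 0.005], 0.69)]
back_mid [([0.527, 0.029, 0.04], 0.67)]
blue_cap [([0.507, -0.114, 0.036], 0.49)]
white_cap [([0.517, 0.181, 0.034], 0.46)]
vial_mid [([0.4, -0.148, 0.032], 0.64), ([0.402, -0.087, 0.026], 0.58), ([0.487, -0.108, 0.033], 0.42)]
grey_vial [([0.511, 0.092, 0.005], 0.37)]
brown_vial [([0.51, -0.031, 0.002], 0.44)]
red_battery [([0.38, -0.294, 0.001], 0.38)]
spray [([0.657, 0.375, -0.001], 0.77)]
1.1 [0.19882629 0.61885178 0.2145788 ] [[-9.52062118e-01  3.05904757e-01  4.92726525e-05]
 [ 3.05904758e-01  9.52062119e-01  2.38814604e-05]
 [-3.96051737e-05  3.78093726e-05 -9.99999999e-01]]
```

Run:
```python
import cv2
p=cv2.imread("pics/scene0.png");cv2.imwrite("pics/s0b.png",cv2.resize(p,(768,576),interpolation=3))
# crop around rack, enlarged
p=cv2.imread("pics/scene0.png")
from station import viewer
import numpy as np
i=viewer.camera_info("scene")
for n,q in dict(vialA=(.482,-.105,.033),B=(.404,-.15,.03),C=(.403,-.09,.028),blue=(.508,-.111,.038),white=(.514,.18,.033)).items():
    v=i["rotation"].T@(np.array(q)-i["eye"]);v=i["intrinsics"]@np.array([v[0],-v[1],-v[2]]);print(n,(v[:2]/v[2]).round())
```

```text
vialA [289. 235.]
B [269. 257.]
C [256. 243.]
blue [299. 231.]
white [249. 179.]
```

View pics/s0b.png

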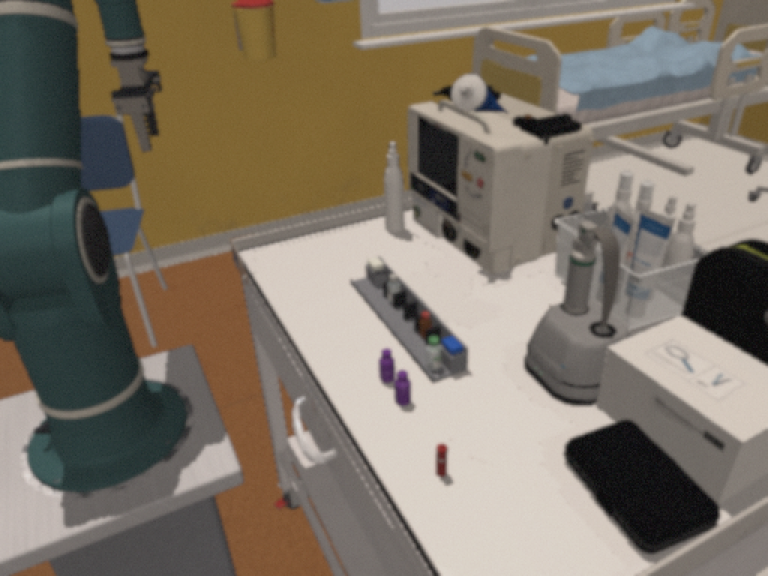

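The rack runs from upper left (white cap, about (249,179)) to lower right (blue cap (299,231)). Three things have the vial's shape:
- a green-capped vial at (289,235) on the ledge beside the blue cap
- two purple ones at (269,257) and (256,243) on the trolley top

The green one fits the description; I'll confirm it in one crop and refine the rack pose.

```bash
cat > h.py <<'E'
from station import *
import numpy as np,cv2
def cloud(c,d):
    i=viewer.camera_info(c);K=i["intrinsics"];v,u=np.mgrid[:384,:512]
    P=np.stack([(u-K[0,2])/K[0,0]*d,-(v-K[1,2])/K[1,1]*d,-d],-1)
    return P@np.array(i["rotation"]).T+i["eye"]
E
python3 - <<'E'
from h import *
P=[];Q=[]
kn=dict(rack=(0,0,0),ledge_mid=(-.022,0,.006),back_mid=(.02,0,.046),blue_cap=(.0075,-.147,.036),white_cap=(.0075,.147,.036))
for c in("scene","top"):
    p,d=viewer.read_camera(c);X=cloud(c,d);hsv=cv2.cvtColor(p,cv2.COLOR_RGB2HSV).astype(int)
    box=(abs(X[...,0]-.5)<.06)&(abs(X[...,1]-.035)<.2)&(d>0)
    b=box&(hsv[...,0]>95)&(hsv[...,0]<130)&(hsv[...,1]>120)
    g=box&(hsv[...,0]>45)&(hsv[...,0]<90)&(hsv[...,1]>70)
    w=box&(X[...,2]>.043)&(X[...,1]>.14)
    for n,m in(("blue",b),("green",g),("white",w)):
        print(c,n,m.sum(),X[m].mean(0).round(4),X[m].min(0).round(3),X[m].max(0).round(3))
    tb=b&(X[...,2]>.045); print(" bluetop",X[tb].mean(0).round(4))
    for n,k in kn.items():
        for r in tip_of(c,n):
            if n=="white_cap" and r["at"][1]<0: continue
            P.append(k);Q.append(r["at"]);break
    print("vial",[np.round(r["at"],4) for r in tip_of(c,"vial_mid") if r["at"][0]>.45], "brown",[np.round(r["at"],4) for r in tip_of(c,"brown_vial")][:1])
    if c=="scene": a=p[155:275,225:335]
    else: 
        u,v=np.where(box)[1],np.where(box)[0];e=p[max(v.min()-5,0):v.max()+5,u.min()-5:u.max()+5]
a=cv2.resize(a,None,fx=4,fy=4,interpolation=2)
e=cv2.resize(e,None,fx=3,fy=3,interpolation=2);e=e[:a.shape[0],:350]
o=np.zeros((a.shape[0],a.shape[1]+e.shape[1],3),np.uint8);o[:,:a.shape[1]]=a;o[:e.shape[0],a.shape[1]:]=e
cv2.imwrite("pics/crop1.png",o[:,:,::-1]);print(o.shape)
P=np.array(P)[:,:2];Q3=np.array(Q);Q=Q3[:,:2]
a=(P-P.mean(0))@[1,1j];b=(Q-Q.mean(0))@[1,1j];yaw=np.angle((a.conj()*b).sum());c,s=np.cos(yaw),np.sin(yaw)
o=Q.mean(0)-np.array([[c,-s],[s,c]])@P.mean(0);print("yaw",yaw,"o",o,"res",(Q-(P@np.array([[c,s],[-s,c]])+o)).round(4).tolist())
E
```

```text
scene blue 103 [ 0.5085 -0.1169  0.0475] [ 0.498 -0.131  0.019] [ 0.525 -0.064  0.051]
scene green 34 [ 0.4882 -0.0938  0.0511] [ 0.473 -0.116  0.013] [ 0.523 -0.053  0.062]
scene white 75 [0.5179 0.174  0.0474] [0.503 0.143 0.043] [0.533 0.198 0.052]
 bluetop [ 0.5084 -0.1157  0.0486]
vial [array([ 0.4785, -0.1039,  0.0375])] brown [array([ 0.5066, -0.0259,  0.0055])]
top blue 84 [ 0.5086 -0.1164  0.0496] [ 0.499 -0.132  0.039] [ 0.52  -0.102  0.058]
top green 23 [ 0.4804 -0.1083  0.0605] [ 0.473 -0.116  0.049] [ 0.488 -0.102  0.065]
top white 129 [0.5212 0.1747 0.0486] [0.505 0.141 0.044] [0.535 0.194 0.057]
 bluetop [ 0.5093 -0.1168  0.0503]
vial [array([ 0.4835, -0.1052,  0.034 ])] brown [array([ 0.508 , -0.0318,  0.0044])]
(480, 790, 3)
yaw -0.017333097344340936 o [0.50548932 0.03406118] res [[-0.0005, 0.0048], [0.0031, 0.0003], [0.0024, -0.0016], [0.0008, 0.0039], [-0.0027, -0.0012], [-0.002, -0.0008], [0.0011, -0.0055], [-0.0024, -0.0009], [0.0003, 0.001]]
```

View pics/crop1.png

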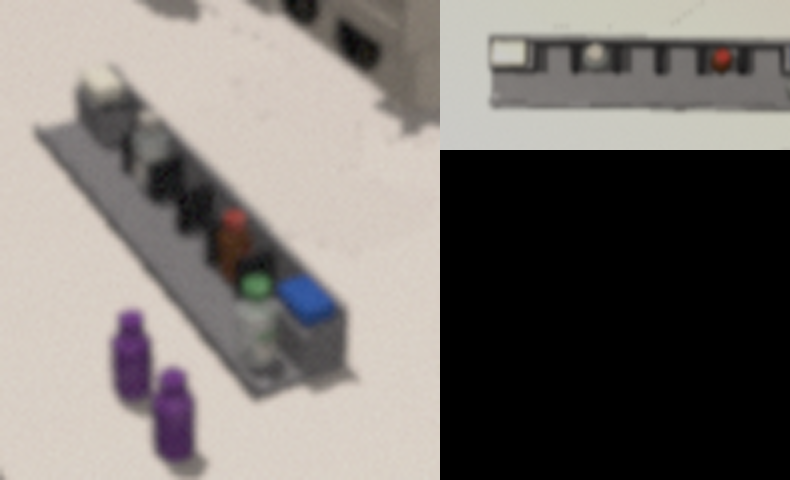

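The crop confirms it: the green-capped vial stands on the ledge in front of the blue cap (crop (258,320)). The brown vial is in slot 2, slot 3 is empty, and the purple ones stand off the rack. Next I'll refine the rack's yaw and x from its edges.

Run:
```python
from h import *
i=viewer.camera_info("top");K=i["intrinsics"];R=np.array(i["rotation"])
p=cv2.imread("pics/top0.png");g=p.max(2).astype(float)
def ray(u,v,z):
    d=R@np.array([(u-K[0,2])/K[0,0],-(v-K[1,2])/K[1,1],-1]);return i["eye"]+d*(z-i["eye"][2])/d[2]
def pix(q):
    v=R.T@(np.array(q)-i["eye"]);return K[0,2]-K[0,0]*v[0]/v[2],K[1,2]+K[1,1]*v[1]/v[2]
print(pix((.465,.03,.012)),pix((.53,.03,.046)))
def edge(x0,z,sgn):
    L=[]
    for y in np.arange(-.12,.19,.004):
        u,v=pix((x0,y,z));u=int(round(u));v=int(round(v))
        col=g[v-9:v+10,u]
        if sgn<0: col=col[::-1]   # want going bright->dark
        dif=col[:-1]-col[1:]; k=np.argmax(dif); w=slice(max(k-1,0),k+2)
        if dif[k]<15: continue
        kk=(np.arange(len(dif))[w]*dif[w]).sum()/dif[w].sum()+.5
        vv=v-9+kk if sgn>0 else v+9-kk
        L.append(ray(u,vv,z)[:2])
    L=np.array(L);f=cv2.fitLine(L.astype(np.float32),cv2.DIST_HUBER,0,.001,.001).ravel()
    print(z,len(L),"yaw",-np.arctan(f[0]/f[1]),"x at y=.03",f[2]+(.03-f[3])*f[0]/f[1],"ends",L[:,1].min(),L[:,1].max())
edge(.53,.046,1); edge(.465,.012,-1)
# ends of rack via caps
hsv=cv2.cvtColor(p,cv2.COLOR_BGR2HSV)
m=cv2.inRange(hsv,(95,110,60),(130,255,255));ys,xs=np.nonzero(m);print("blue",ray(np.median(xs),np.median(ys),.05),ray(xs.min()-.5,ys.mean(),.05)[1],ray(xs.max()+.5,ys.mean(),.05)[1],len(xs))
u,v=pix((.516,.178,.05));r=g[int(v)-2:int(v)+3,int(u)-14:int(u)+15].mean(0);print(int(u)-14,r.round())
print([round(ray(int(u)-14+k,v,.05)[1],4) for k in range(29)])
s=env.sense();print(s["t"])
```

```text
(np.float64(256.9659172931261), np.float64(216.5908119122489)) (np.float64(256.8780011713741), np.float64(193.07619015261443))
0.046 78 yaw -0.013645962 x at y=.03 0.52897114 ends -0.12077075893270504 0.18806907717802918
0.012 78 yaw -0.02230747 x at y=.03 0.46299636 ends -0.11981749399431503 0.18812726301447452
blue [0.91794175 0.27781328 0.05      ] 0.34550110177830484 -0.18851208428417526 798
192 [202. 202. 202. 203. 203. 202. 202. 191. 162. 169. 192. 197. 197. 197.
 196. 197. 197. 197. 197. 183. 133.  97. 101.  74.  55.  59.  62.  71.
  90.]
[np.float64(0.2199), np.float64(0.217), np.float64(0.214), np.float64(0.2111), np.float64(0.2082), np.float64(0.2053), np.float64(0.2024), np.float64(0.1995), np.float64(0.1965), np.float64(0.1936), np.float64(0.1907), np.float64(0.1878), np.float64(0.1849), np.float64(0.1819), np.float64(0.179), np.float64(0.1761), np.float64(0.1732), np.float64(0.1703), np.float64(0.1673), np.float64(0.1644), np.float64(0.1615), np.float64(0.1586), np.float64(0.1557), np.float64(0.1527), np.float64(0.1498), np.float64(0.1469), np.float64(0.144), np.float64(0.1411), np.float64(0.1381)]
1.9
```

```bash
cat >> h.py <<'E'
O=np.array([.504,.031,0]);YAW=-.018
def rz(a): c,s=np.cos(a),np.sin(a);return np.array([[c,-s,0],[s,c,0],[0,0,1.]])
W=lambda x,y,z: O+rz(YAW)@np.array([x,y,z])
def rot(b,sg=1): return rz(YAW+b)@np.array([[0,sg,0],[sg,0,0],[0,0,-1.]])
def st(m=""): s=env.sense();print(m,round(s["t"],2),np.round(rz(-YAW)@(s["ee_pos"]-O),4),np.round(s["wrist_force"],2),round(s["gripper_width"],3))
def green():
    p,d=viewer.read_camera("top");X=cloud("top",d);h=cv2.cvtColor(p,cv2.COLOR_RGB2HSV)
    m=(cv2.inRange(h,(45,70,0),(90,255,255))>0)&(abs(X[...,0]-.5)<.06)&(abs(X[...,1]-.035)<.2)&(X[...,2]>.045)
    q=(np.median(X[m],0)-O)@rz(YAW) if m.any() else None;print("green",m.sum(),None if q is None else q.round(4))
    return p
E
python3 - <<'E'
from h import *
b=np.radians(8)
for sg in(1,-1):
    q=solver.inverse_kinematics(W(-.031,-.180,.12),rot(b,sg));print(sg,None if q is None else np.round(q,2))
    if q is not None and abs(q[6])<2.2: S=sg
effector.grasp(10)
env.reach(W(-.031,-.185,.12),rot(b,S));st("above");print("S",S)
green()
env.movel(W(-.031,-.185,.020));st("down")
p,_=viewer.read_camera("scene");cv2.imwrite("pics/s2.png",cv2.resize(p[145:290,200:360],(640,580),interpolation=2)[:,:,::-1])
E
```

```text
1 [-0.45  0.43  0.85  2.1  -0.46  0.8   0.8 ]
-1 [-0.73  0.75  1.35  2.11 -0.88  1.04 -1.93]
above 6.14 [-0.0307 -0.1843  0.1199] [ 0.59 -0.1   0.88] 0.0
S -1
green 1280 [-0.0371 -0.1526  0.5111]
down 7.01 [-0.0306 -0.1854  0.0205] [0.03 0.14 0.52] 0.001
```

View pics/s2.png

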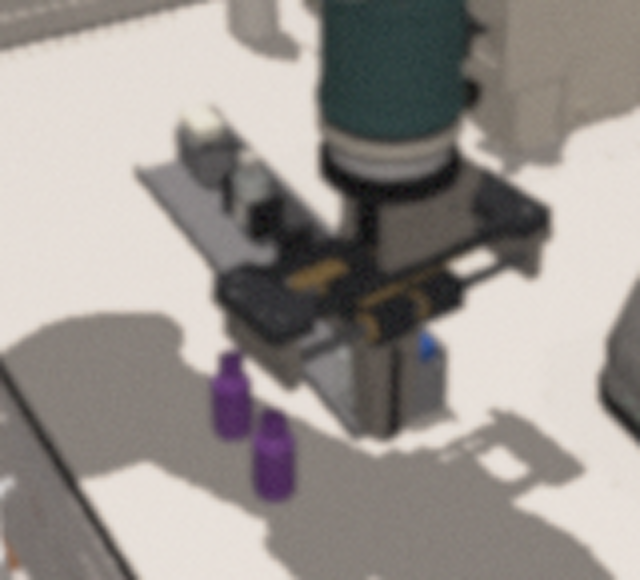

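The shut fingertip (375,430) is over the blue end of the ledge, behind the vial and clear of the kerb and the purple vials. I'll push along the row.

```bash
sed -i 's/(X\[...,2\]>.045)/(X[...,2]>.045)\&(X[...,2]<.075)/' h.py
python3 - <<'E'
from h import *
for y in(-.14,-.10,-.072,-.050):
    env.movel(W(-.031,y,.020),rate=.045);st()
env.movel(W(-.033,-.058,.020),rate=.05)
env.movel(W(-.033,-.10,.13),rate=.2);env.movel(W(-.09,-.20,.2),rate=.25);st()
p=green();cv2.imwrite("pics/t3.png",p[:,:,::-1])
s,_=viewer.read_camera("scene");a=cv2.resize(s[145:290,200:360],(440,400),interpolation=2)
b=cv2.resize(p[180:230,190:320],(780,300)[:2],interpolation=2)[:, :]
b=cv2.resize(b,(780,200));o=np.zeros((600,780,3),np.uint8);o[:400,:440]=a;o[400:]=b
cv2.imwrite("pics/c3.png",o[:,:,::-1])
for c in("scene","top"):print([((r["at"]-O)@rz(YAW)).round(4) for r in tip_of(c,"vial_mid")])
E
```

```text
8.21 [-0.0311 -0.1403  0.02  ] [ 0.23  0.66 -0.92] 0.0
 9.25 [-0.0311 -0.1002  0.02  ] [-1.32 -0.71 -0.52] 0.0
 10.03 [-0.0311 -0.0719  0.02  ] [-0.1   0.84  0.08] 0.001
 10.67 [-0.0311 -0.0498  0.02  ] [-0.55  0.19 -0.16] 0.0
 12.42 [-0.09   -0.1989  0.1993] [ 0.42 -0.09  0.01] 0.001
green 18 [-0.0239 -0.0285  0.0617]
[array([-0.0987, -0.1245,  0.0293]), array([-0.1007, -0.1797,  0.0302]), array([-0.0214, -0.0257,  0.0364])]
[array([-0.0159, -0.0273,  0.0321])]
```

View pics/c3.png

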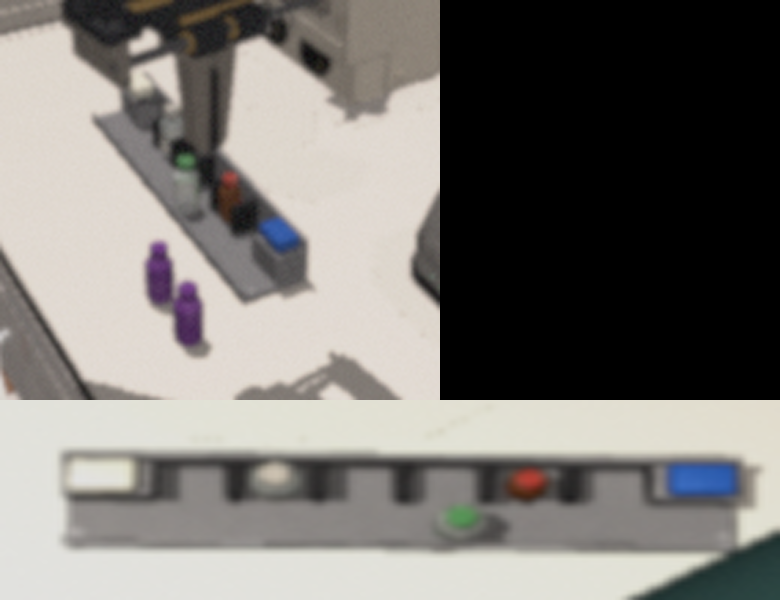

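The green vial is upright on the ledge at (461,518) in the top view, about 6 mm short of the centre of slot 3. The brown vial still sits in slot 2. I'll push the last few mm, then push it in from the front.

Run:
```python
from h import *
env.movel(W(-.033,-.10,.13),rate=.25);env.movel(W(-.032,-.060,.020),rate=.15)
env.movel(W(-.031,-.0442,.020),rate=.03);st()
env.movel(W(-.033,-.055,.020),rate=.05);env.movel(W(-.033,-.09,.12),rate=.2)
env.movel(W(-.085,-.17,.16),rate=.25);green()
p,_=viewer.read_camera("top");cv2.imwrite("pics/c4.png",cv2.resize(p[180:230,190:320],(780,300),interpolation=2)[:,:,::-1]);st()
```

```text
14.92 [-0.031  -0.0441  0.02  ] [ 0.78 -0.34 -0.04] 0.0
green 18 [-0.0233 -0.0227  0.0615]
 16.63 [-0.0846 -0.1686  0.1592] [ 0.14 -0.14  0.39] 0.0
```

View pics/c4.png

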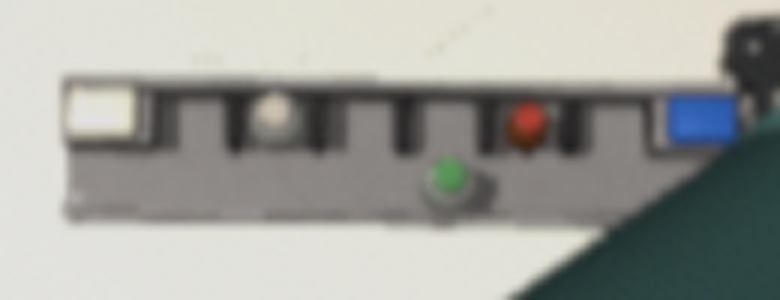

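The vial is now centred on slot 3's mouth ((450,178) against a slot centre at about 446). I'll push it in from the front, watching the force.

Run:
```python
from h import *
env.reach(W(-.085,-.0215,.13),rot(0,-1));env.movel(W(-.075,-.0215,.020),rate=.15);st()
env.movel(W(-.040,-.0215,.020),rate=.04);st()
env.movel(W(-.030,-.0215,.020),rate=.03);st()
f0=env.sense()["wrist_force"][0]
for x in np.arange(-.0285,-.0185,.0015):
    env.movel(W(x,-.0215,.020),rate=.02);env.pause(.05);st()
    if env.sense()["wrist_force"][0]<-5: break
env.movel(W(-.06,-.0215,.020),rate=.06);env.movel(W(-.1,-.06,.14),rate=.2);env.movel(W(-.1,-.2,.2),rate=.25);green();st()
p,_=viewer.read_camera("top");s,_=viewer.read_camera("scene");a=cv2.resize(s[145:290,200:360],(440,400),interpolation=2)
o=np.zeros((600,780,3),np.uint8);o[:400,:440]=a;o[400:]=cv2.resize(p[185:225,190:320],(780,200),interpolation=2)
cv2.imwrite("pics/c5.png",o[:,:,::-1])
for c in("scene","top"):print([((r["at"]-O)@rz(YAW)).round(4) for r in tip_of(c,"vial_mid")])
```

```text
18.18 [-0.0745 -0.0223  0.0206] [-0.26 -0.56 -0.14] 0.0
 19.2 [-0.0403 -0.0216  0.0199] [-0.73  0.24  0.05] 0.0
 19.68 [-0.0299 -0.0216  0.02  ] [-0.05  0.49 -0.49] 0.0
 19.98 [-0.0285 -0.0215  0.02  ] [ 0.23 -0.96  0.1 ] 0.001
 20.28 [-0.027  -0.0215  0.02  ] [0.63 0.09 0.69] 0.001
 20.58 [-0.0254 -0.0215  0.02  ] [ 0.25  0.03 -0.27] 0.0
 20.88 [-0.0239 -0.0215  0.02  ] [0.42 1.72 0.05] 0.001
 21.18 [-0.0225 -0.0215  0.02  ] [-1.17  0.16 -0.25] 0.001
 21.48 [-0.021  -0.0215  0.02  ] [ 0.7   0.4  -0.33] 0.001
 21.78 [-0.0194 -0.0215  0.02  ] [ 0.09  0.32 -0.19] 0.001
green 20 [ 0.0041 -0.0225  0.0621]
 24.23 [-0.1005 -0.1986  0.199 ] [ 0.07 -0.18 -0.26] 0.0
[array([-0.0976, -0.126 ,  0.0292]), array([-0.0993, -0.1817,  0.03  ]), array([ 0.0061, -0.0187,  0.0343])]
[array([-0.1   , -0.1187,  0.0266]), array([ 0.0117, -0.0222,  0.0354])]
```

View pics/c5.png

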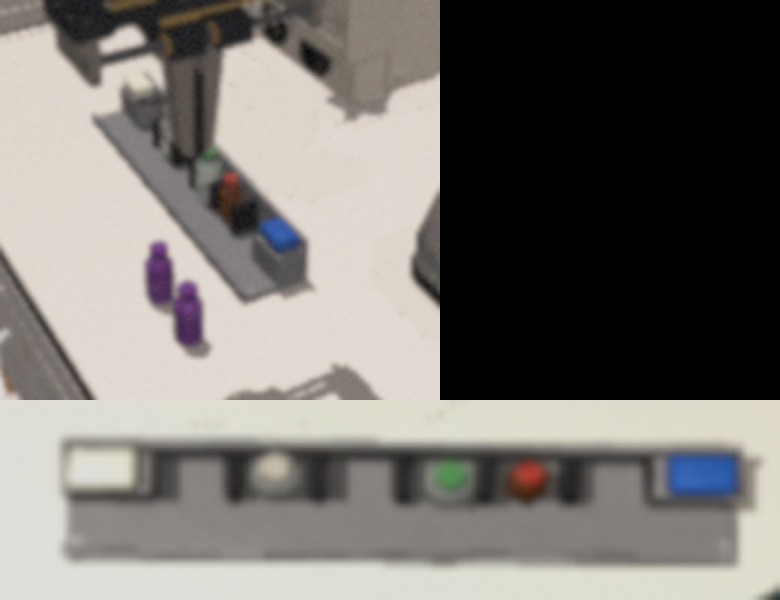

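The vial stands upright in slot 3 at (450,475), but its axis is at x of about 4 mm and I felt no contact force, so it's a few mm short of home. I'll keep pushing until the back wall resists.

Run:
```python
from h import *
env.movel(W(-.1,-.06,.14),rate=.25);env.movel(W(-.07,-.0215,.020),rate=.2);env.movel(W(-.023,-.0215,.020),rate=.05)
for x in np.arange(-.019,-.006,.001):
    env.movel(W(x,-.0215,.020),rate=.02);env.pause(.05)
    f=np.mean([env.sense()["wrist_force"] for _ in range(3)],0);print(round(x,4),f.round(1))
    if f[0]<-5: break
st();env.movel(W(-.06,-.0215,.020),rate=.06);env.movel(W(-.1,-.06,.14),rate=.2);env.movel(W(-.1,-.2,.2),rate=.25);green();st()
p,_=viewer.read_camera("top");s,_=viewer.read_camera("scene");a=cv2.resize(s[145:290,200:360],(440,400),interpolation=2)
o=np.zeros((600,780,3),np.uint8);o[:400,:440]=a;o[400:]=cv2.resize(p[185:225,190:320],(780,200),interpolation=2)
cv2.imwrite("pics/c6.png",o[:,:,::-1])
```

```text
-0.019 [0.4 0.4 0.3]
-0.018 [-0.7  0.3  0.6]
-0.017 [-1.3 -0.2 -0.3]
-0.016 [-4.3  0.5  2.7]
-0.015 [-7.1  0.6  3.5]
 28.68 [-0.0172 -0.0215  0.0196] [-7.14  0.59  3.52] 0.001
green 20 [ 0.0065 -0.0239  0.0615]
 31.19 [-0.1005 -0.1987  0.1991] [ 0.77  0.11 -0.34] 0.0
```

View pics/c6.png

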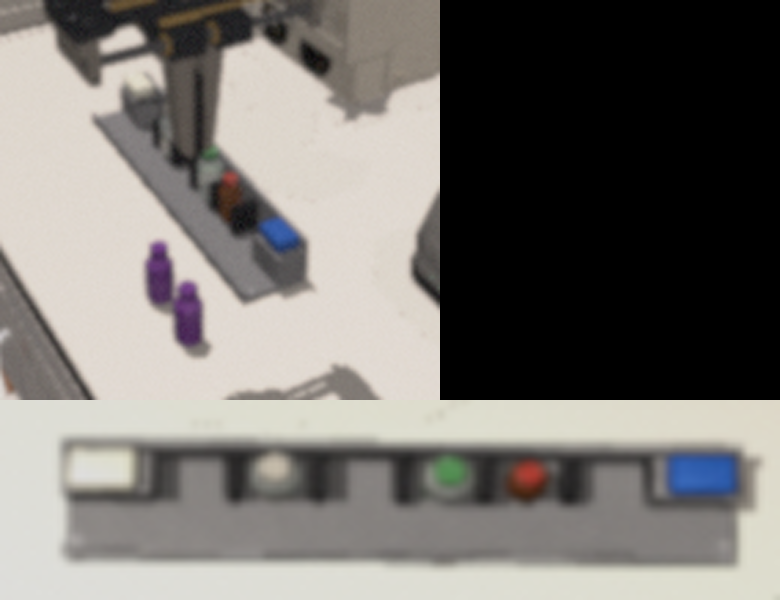

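The vial is upright in slot 3 at (450,473). Its axis now reads 6.5 mm by camera (nominal 7.5), and the back wall pushed back with about 7 N. The other vials haven't moved.

```bash
python3 -c "
from station import workorder;print(workorder.finish_job())"
```

```text
the job is handed in; nothing more can be done
None
```

I pushed the green-capped vial along the ledge past slots one and two and into the third slot from the blue end. It's upright and against the back wall, the other vials look unmoved, and the job is handed in at about 31 s.

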